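# Sort two arbor studs by thread hand in the test nuts

### The job

Sort the two polishing-arbor studs by thread hand: try them in the two test nuts on the sloping stand, one nut being right-hand and the other left-hand without a mark to tell which, and leave each stud screwed fully home, flange down on the nut, in the nut that it fits. The stud with the grooved head is left-hand, the plain one right-hand. Leave everything else on the bench where it is.

Things in the scene. Friction and masses are not known exactly. Their poses are not given: they have to be found in the camera images.
- stud_plain: Steel arbor stud, about 0.45 kg, 66 mm long, standing upright on its tip, any yaw. Origin: centre of the flat tip; z towards the head. Three-start thread, RIGHT-hand (clockwise seen from the head screws in), 34 mm across, from 1 to 14 mm above the tip (core 22 mm, tip 18 mm). Flange 52 mm across from 14.5 to 22.5 mm, neck 24 mm, then a hexagon head, plain.
- stud_plain_head (a point): Centre of the hexagon head, on the stud's axis 50 mm from the tip. Head 30 mm tall (35 to 65 mm from the tip, with a 1.5 mm disc on top), 34 mm across flats; flats face the body's x axis and every 60 degrees from it. Plain sides, no slot on top.
- stud_grooved: Steel arbor stud, about 0.45 kg, 66 mm long, standing upright on its tip, any yaw. Origin: centre of the flat tip; z towards the head. Three-start thread, LEFT-hand (anticlockwise seen from the head screws in), 34 mm across, from 1 to 14 mm above the tip (core 22 mm, tip 18 mm). Flange 52 mm across from 14.5 to 22.5 mm, neck 24 mm, then a hexagon head, grooved.
- stud_grooved_head (a point): Centre of the hexagon head, on the stud's axis 50 mm from the tip. Head 30 mm tall (35 to 65 mm from the tip, with a 1.5 mm disc on top), 34 mm across flats; flats face the body's x axis and every 60 degrees from it. A groove 6 mm tall, 29 mm across, runs round its middle, and a dark slot 6 mm wide crosses its top.
- seat_1: Mouth of the test nut on the stand's +y side. Origin: bore centre in the nut's top face; z points out of the bore, 30 deg from vertical, leaning to the robot's side; y along the row of nuts. Steel hexagon nut, 53 mm across flats, 20 mm tall, bore 37 mm, with 3 helical lugs inside from about 1 mm down, leaving 26 mm. Either nut may be the right-hand one: try it, or look at the lugs' slant.
- seat_2: The same for the test nut on the stand's -y side, which is of the other hand than the nut at seat_1. A nut of the wrong hand stops a stud hard within about 8 mm of depth; in the right one it goes home at 14.5 mm, flange on the nut.
- timing_mark (a point): Point on the stand's face midway between the nuts. Thread timing of both nuts: with the stud's tip level with the mouth its x axis should be parallel to the seat's x axis (or 120 or 240 deg from it); from there it turns 6 deg per mm of depth (60 mm a turn), play about 1.5 mm or 9 deg either way. So straight in to 2 mm already turned 12 deg, then 75 deg more to home.
- stand: the blue steel gauge stand, fixed to the bench: base plate 150 mm (x) by 270 mm (y), and a face plate 100 mm by 270 mm sloping 30 degrees, lower edge towards the robot, carrying the two test nuts 140 mm apart, one at y = +70 mm, one at y = -70 mm; highest point with the nuts about 108 mm. Origin: centre of the underside.
- felt_wheel: bystander: grey felt polishing wheel lying flat, 100 mm across, 30 mm tall; origin at its underside
- jar: bystander: closed jar, 56 mm across, 85 mm tall; origin at its underside
- polish_bar: bystander: red-brown bar of polishing compound, 110 x 40 x 32 mm, long along its x; origin at its underside
- spanner: bystander: steel spanner lying flat, 170 mm long along its x; origin at its underside
- bench_brush: bystander: bench brush lying flat, 180 mm long along its x; origin at its underside
- cup_weight: bystander: brass knobbed weight, 64 mm across, 55 mm tall; origin at its underside
There are look-alikes about, which are no part of the job. What is shaped like the stud_plain but green is not meant.

How it is judged:
At the end, for the whole second after the job is handed in: One stud in each test nut, each screwed home: tip at least 12 mm below the nut's mouth (fully home is 14.5 mm), within 4 mm of the bore's axis in either direction and within 0.1 rad of parallel to it, both at rest (under 10 mm/s) ((((z of stud_plain in the frame of seat_1 below -0.012 m and x of stud_plain in the frame of seat_1 between -0.004 and 0.004 m and y of stud_plain in the frame of seat_1 between -0.004 and 0.004 m and angle between the z axis of stud_plain and the z axis of seat_1, either way round below 0.1 rad) and (z of stud_grooved in the frame of seat_2 below -0.012 m and x of stud_grooved in the frame of seat_2 between -0.004 and 0.004 m and y of stud_grooved in the frame of seat_2 between -0.004 and 0.004 m and angle between the z axis of stud_grooved and the z axis of seat_2, either way round below 0.1 rad)) or ((z of stud_plain in the frame of seat_2 below -0.012 m and x of stud_plain in the frame of seat_2 between -0.004 and 0.004 m and y of stud_plain in the frame of seat_2 between -0.004 and 0.004 m and angle between the z axis of stud_plain and the z axis of seat_2, either way round below 0.1 rad) and (z of stud_grooved in the frame of seat_1 below -0.012 m and x of stud_grooved in the frame of seat_1 between -0.004 and 0.004 m and y of stud_grooved in the frame of seat_1 between -0.004 and 0.004 m and angle between the z axis of stud_grooved and the z axis of seat_1, either way round below 0.1 rad))) and linear speed of each of stud_plain, stud_grooved below 0.01 m/s); the robot touches nothing.
It fails at once if one of the bystanders (felt wheel, jar, polish bar, spanner, brush, weight) moved more than 30 mm (distance of any of felt_wheel, jar, polish_bar, spanner, bench_brush, cup_weight from where it was at the start of the episode above 0.03 m).
It also fails if it takes over 72 s, if anything falls off the work surface, if the arm or the gripper's body presses on something with over 40 N, if the wrist force passes 120 N, or if a joint passes its speed limit or range.

### The arm

A 6-joint arm with a two-finger parallel gripper is mounted at the origin on the work surface. World frame = base frame: x ahead of the robot, y to its left, z up, the work surface at z = 0. Lengths are in m, angles in rad, forces in N, time in s.
With the tool pointing down it reaches from about 0.3 to 0.875 m from the base axis. Payload 6.4 kg.
Tool frame: the origin (TCP) lies between the finger pads; the fingertips stand 25 mm ahead of it and the grasp point (between the pads) lies 6 mm ahead of it (ctrl.finger_overhang is the distance from the TCP to the fingertips, in m); x points along the fingers, z is the direction in which the jaws open and shut, and the axes are right-handed (so a half turn about x gives the same grasp; the last joint's range is limited). The gripper opens to 85 mm and grips with 20 to 120 N. Pads are 22 mm wide; open, the fingers measure 114 mm over their backs; the gripper's body (76 mm by 85 mm) begins 54 mm behind the grasp point. The pads swing forward as they close: fully open they stand 13 mm farther back than shut.
Start: joints at [1.068, 0.181, 1.607, -0, 1.354, -0.206], TCP at [0.168, 0.55, 0.256] pointing down, gripper open.
Joint ranges: [-2.99, 2.99], [-0.89, 2.07], [0.3, 2.58], [-1.14, 4.28], [0, 2.63], [-3.12, 3.12]. Speed limits (rad/s): [2.57, 2.57, 3.01, 3.14, 3.14, 3.14].

### API

Orientations are given as a unit quaternion [w, x, y, z].
In Python, from bench import ctrl gives the robot as it stands.
- The arm moves only by the tool jog_arm, never from a script. Its argument "commands" is one flat list of numbers, 7 for each row, row after row: the shift along the tool's x, y, z as a fraction of full scale, then the turn, a rotation vector about the tool's x, y, z as a fraction of full scale, then the gripper's target within -1 to 1 (fully open at 1, half-way at 0, shut at -1). A call has 1 to 10 rows; each row is the pose to reach, as a shift and turn from the pose commanded when the call began, along the tool's axes at that moment, turning the shorter way round; what a row does not reach only later rows make up. Full scale, the value 1, is 0.2 m for a shift and 2 pi rad for a turn. A row lasts 1/8 s, in which the tool goes at most 62.5 mm and 10.7 degrees, less where a joint would pass 70% of its speed; a pose out of reach is approached as far as the arm can. A call with a number of a shift or a turn outside -1 to 1 is refused whole. A call with a gripper value outside its range is refused whole. The fingers move at their own pace and stop on an object; the grip force is fixed at half the most. Time passes only in rows, so rows that repeat a pose let the fingers close. It gives the time, the measured TCP pose, the force and the opening at its end, in the units of the state.
- ctrl.get_obs(): the state, without advancing time (a new reading comes with each control period).
- ctrl.camera(name): name is "side" or "top"; returns a dict with "frame" (384x512x3 uint8, red, green, blue), "K" (3x3 intrinsics, pixels), "rvec" (rotation vector, rad) and "tvec" (3), from world to camera coordinates, as OpenCV has them. Camera axes: x right, y down, z forward; pixel columns grow to the right and rows downward; lengths in m; the calibration is good to about 2 mm. A picture is of the moment at which its call begins. There is no depth.
- ctrl.hand_in(): hands the job in, once; it reports no verdict.
The state is a dict: "time_s": time; "q": joint angles; "dq": joint speeds; "joint_efforts": joint torques, N m; "eef_pos": TCP position; "eef_rot": TCP orientation; "wrist_force": force on the tool from outside, world axes, zero at the start; "torque": the same for the moment, N m; "opening": opening from 0.0 (shut) to 1.0 (fully open).
Only numpy, scipy, OpenCV 4.12 (cv2) and the standard library are available. Lean on these libraries where they do the work, as an engineer would, in place of code of your own. Each camera call takes 0.05 s, during which the arm holds its last target.

## Working session

There is one attempt and no reset: what is moved stays moved. The work goes in short steps, Python scripts to look and compute and a tool call to move; the robot and the scene stay as the last step left them, time stands still between calls to the robot, and variables do not carry over. Pictures are saved under pics/ and viewed, and the job is handed in when it is done.

Besides the shell and the picture viewer there is one more tool, called after ">>>" by a JSON object that holds its "fn" and its "kwargs". jog_arm: Moves the arm, as the interface text tells. Its arguments: {"type":"object","properties":{"commands":{"type":"array","items":{"type":"number"}}},"required":["commands"]}

```bash
ls; mkdir -p pics; python3 - <<'E'
from bench import ctrl
import cv2,numpy as np
print(ctrl.get_obs())
for n in("side","top"):
    c=ctrl.camera(n); cv2.imwrite(f"pics/{n}0.png",c["frame"][:,:,::-1]); R=cv2.Rodrigues(np.array(c["rvec"],float))[0]
    print(n,c["K"],-R.T@np.array(c["tvec"]).ravel(),R)
E
```

```text
pics
{'time_s': 0.0, 'q': array([ 1.06767427e+00,  1.81553584e-01,  1.60799802e+00, -3.90338660e-05,
        1.35380865e+00, -2.06310395e-01]), 'dq': array([-0.00087743, -0.00161707,  0.00053462,  0.00187439,  0.001795  ,
        0.00165887]), 'joint_efforts': array([ 2.00675728e-03, -4.44856739e+01, -3.51346958e+01,  2.55512714e-05,
        8.86746682e-03,  5.08902087e-05]), 'eef_pos': array([0.16792037, 0.54940071, 0.25538189]), 'eef_rot': array([ 0.56787062, -0.42084857,  0.56899511,  0.42030227]), 'wrist_force': array([ 0.48223456,  0.39506808, -0.01110004]), 'torque': array([-0.01532872,  0.02161794, -0.03399893]), 'opening': 0.9990767265049058}
side [[433.96500301   0.         259.68639065]
 [  0.         433.96500301 198.69335874]
 [  0.           0.           1.        ]] [ 0.1226689  -0.98231713  0.76858754] [[ 0.93331428 -0.35890658  0.01051261]
 [-0.18199425 -0.49809758 -0.84780711]
 [ 0.30951985  0.78935725 -0.53020052]]
top [[465.6089106    0.         254.09320609]
 [  0.         465.6089106  194.35310577]
 [  0.           0.           1.        ]] [0.29175045 0.02671917 1.72283531] [[ 0.02957959 -0.99953799  0.00698893]
 [-0.99256837 -0.03019758 -0.11788187]
 [ 0.11803845 -0.0034501  -0.99300303]]
```

View pics/side0.png

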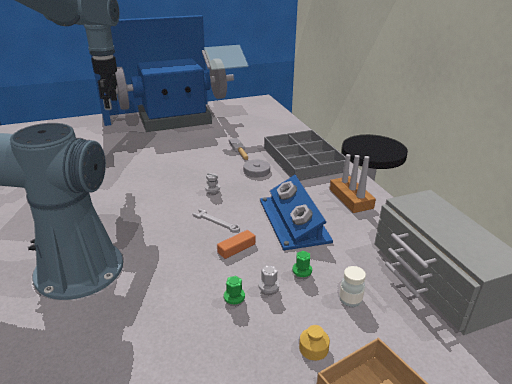

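View pics/top0.png

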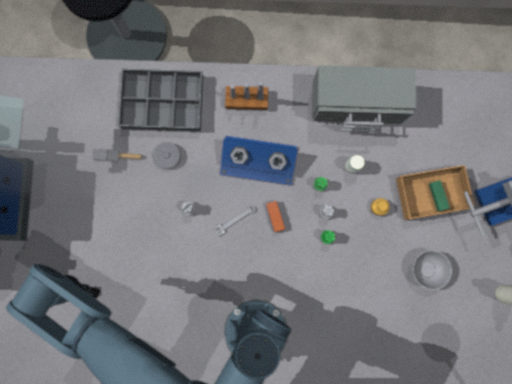

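```bash
python3 - <<'E'
import cv2,numpy as np
s=cv2.imread("pics/side0.png");t=cv2.imread("pics/top0.png")
def cr(im,x,y,w,h,k): return cv2.resize(im[y:y+h,x:x+w],None,fx=k,fy=k,interpolation=cv2.INTER_CUBIC)
a=cr(s,188,160,50,50,7);b=cr(s,244,252,50,50,7)
c=cr(t,164,182,50,50,7)[:, :350];d=cr(t,302,186,50,50,7)
cv2.imwrite("pics/c1.png",cv2.resize(np.vstack([np.hstack([a,b]),np.hstack([c,d])]),(600,600)))
cv2.imwrite("pics/c2.png",cr(s,255,170,80,75,8))
cv2.imwrite("pics/c3.png",cr(t,215,130,90,60,8))
E
```

```text
(no output)
```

View pics/c1.png

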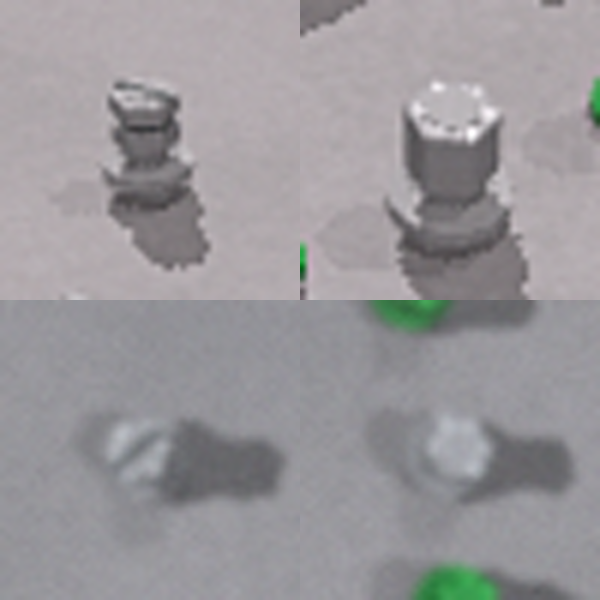

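View pics/c2.png

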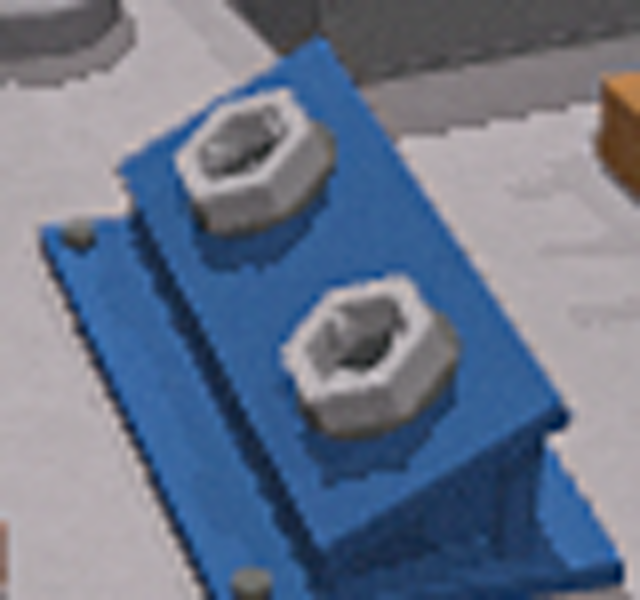

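View pics/c3.png

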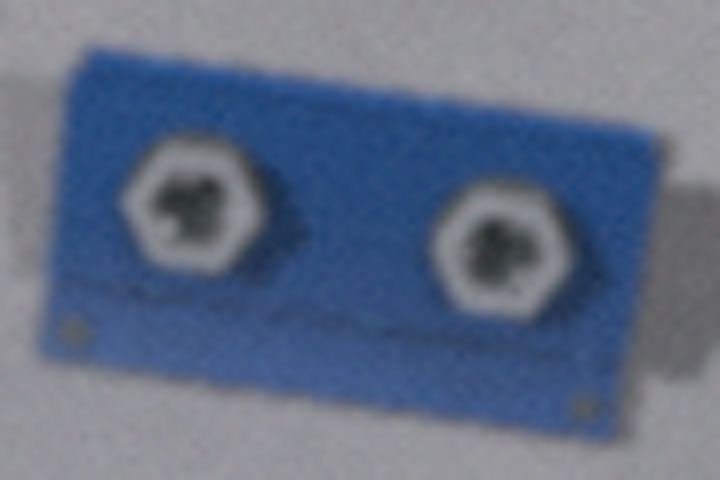

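```bash
cat > h.py <<'E'
import cv2,numpy as np
from bench import ctrl
def cam(n):
    c=ctrl.camera(n); return c
def proj(c,P): 
    return cv2.projectPoints(np.atleast_2d(np.array(P,float)),np.array(c["rvec"],float),np.array(c["tvec"],float),c["K"],None)[0][:,0]
def ray(c,uv):
    R=cv2.Rodrigues(np.array(c["rvec"],float))[0]; o=-R.T@np.array(c["tvec"],float).ravel()
    d=R.T@np.linalg.inv(c["K"])@np.array([uv[0],uv[1],1.]); return o,d/np.linalg.norm(d)
def onz(c,uv,z):
    o,d=ray(c,uv); return o+d*(z-o[2])/d[2]
def tri(c1,u1,c2,u2):
    o1,d1=ray(c1,u1);o2,d2=ray(c2,u2)
    A=np.array([d1,-d2]).T; s=np.linalg.lstsq(A,o2-o1,rcond=None)[0]
    p=o1+d1*s[0];q=o2+d2*s[1]; return (p+q)/2,np.linalg.norm(p-q)
E
python3 - <<'E'
from h import *
S=cam("side");T=cam("top");print(ctrl.finger_overhang)
def nuts(c,box,thr,nm):
    x,y,w,h=box; k=8
    im=cv2.resize(c["frame"][y:y+h,x:x+w],None,fx=k,fy=k,interpolation=cv2.INTER_CUBIC)
    hsv=cv2.cvtColor(im,cv2.COLOR_RGB2HSV)
    m=((hsv[...,1]<70)&(hsv[...,2]>thr)).astype(np.uint8)*255
    cv2.imwrite(f"pics/m_{nm}.png",m)
    cs,_=cv2.findContours(m,cv2.RETR_EXTERNAL,cv2.CHAIN_APPROX_NONE);out=[]
    for q in cs:
        hu=cv2.convexHull(q);a=cv2.contourArea(hu)
        if 6000<a<40000:
            M=cv2.moments(hu); u=np.array([M["m10"]/M["m00"],M["m01"]/M["m00"]])
            out.append((u+.5)/k-.5+[x,y]); print(nm,out[-1],a/64,cv2.boundingRect(hu))
    return out
a=nuts(S,(255,170,80,75),170,"s");b=nuts(T,(215,130,90,60),140,"t")
E
```

```text
0.025
s [299.10514903 211.68399319] 173.3046875 (286, 280, 143, 117)
s [284.72689452 187.38713489] 132.6640625 (178, 91, 128, 104)
t [238.44448444 155.7333346 ] 154.640625 (131, 154, 120, 111)
```

```bash
python3 - <<'E'
import cv2,numpy as np
a=cv2.imread("pics/m_s.png");b=cv2.imread("pics/m_t.png");b=b[:, :]
o=np.zeros((600,1360,3),np.uint8);o[:,:640]=a;o[:480,640:]=b
cv2.imwrite("pics/mm.png",cv2.resize(o,(800,353)))
s=cv2.imread("pics/side0.png")
z=[cv2.resize(s[y:y+24,x:x+24],(400,400),interpolation=cv2.INTER_CUBIC) for x,y in((275,178),(289,202))]
z=[cv2.convertScaleAbs(i,alpha=1.2) for i in z]
cv2.imwrite("pics/lug.png",np.hstack(z))
E
```

```text
(no output)
```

View pics/mm.png

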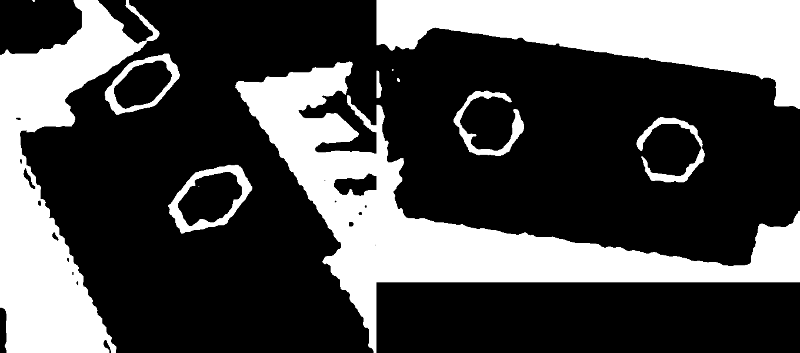

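View pics/lug.png

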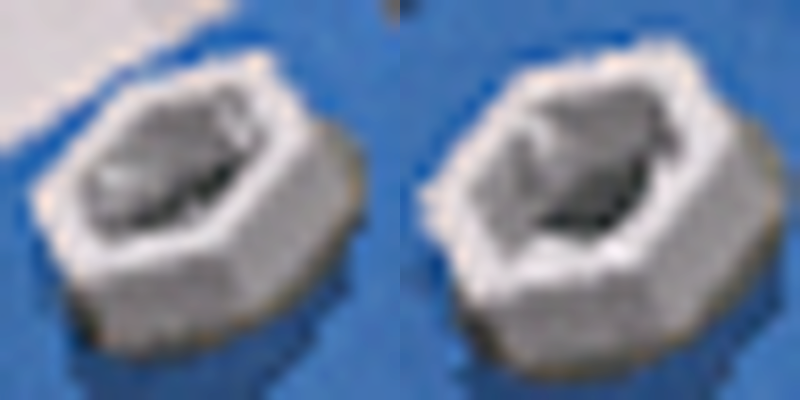

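```bash
python3 - <<'E'
from h import *
S=cam("side");T=cam("top")
m=cv2.imread("pics/m_t.png",0);m=cv2.dilate(m,np.ones((7,7)))
m[:, :80]=0
cs,_=cv2.findContours(m,cv2.RETR_CCOMP,cv2.CHAIN_APPROX_NONE);ts=[]
for q in cs:
    a=cv2.contourArea(cv2.convexHull(q))
    if 8000<a<30000:
        M=cv2.moments(cv2.convexHull(q));u=(np.array([M["m10"]/M["m00"],M["m01"]/M["m00"]])+.5)/8-.5+[215,130];print(u,a);ts.append(u)
ts=[min(ts,key=lambda u:u[0]),max(ts,key=lambda u:u[0])]
# average
P=[]
for us,ut in (((284.727,187.387),ts[0]),((299.105,211.684),ts[1])):
    p,e=tri(S,us,T,ut);P.append(p);print(p,e)
d=P[0]-P[1];print("sep",np.linalg.norm(d),d,"yaw",np.degrees(np.arctan2(-d[0],d[1])))
# base plate: blue mask in top
hsv=cv2.cvtColor(T["frame"],cv2.COLOR_RGB2HSV)
b=((hsv[...,0]>100)&(hsv[...,0]<125)&(hsv[...,1]>110)).astype(np.uint8)
b[:, :200]=0;b[:, 320:]=0;b[:120]=0;b[200:]=0
c=max(cv2.findContours(b,0,2)[0],key=cv2.contourArea)
print(cv2.minAreaRect(c))
ap=cv2.approxPolyDP(c,3,True)[:,0];
for u in ap: print(u,onz(T,u,0.005))
# studs top view head
print(onz(T,(187,208),.05),onz(T,(327,212),.05))
E
```

```text
[277.03077922 161.43100959] 11196.0
[238.43936831 155.72974153] 11307.0
[0.62453601 0.08158637 0.07777622] 0.001496290081617544
[ 0.60818136 -0.05755503  0.0771689 ] 0.0014327536873104195
sep 0.14010058608183112 [0.01635465 0.13914141 0.00060732] yaw -6.70377338635816
((257.7493896484375, 159.83740234375), (73.72520446777344, 38.321285247802734), 8.530765533447266)
[224 139] [0.70238349 0.14026975 0.005     ]
[221 163] [0.61032486 0.1480767  0.005     ]
[227 174] [0.56935782 0.12411635 0.005     ]
[283 183] [ 0.54182813 -0.08570173  0.005     ]
[291 178] [ 0.56158892 -0.1151466   0.005     ]
[294 146] [ 0.68372211 -0.1239755   0.005     ]
[0.43377307 0.26100146 0.05      ] [ 0.43454438 -0.24376477  0.05      ]
```

```bash
python3 - <<'E'
from h import *
S=cam("side");T=cam("top")
for n,us,ut in(("plain",(268.9,270.1),(327.9,210.2)),("groov",(211.6,176.1),(187.4,206.6))):
    print(n,tri(S,us,T,ut),onz(S,us,.066),onz(T,ut,.066))
# hex vertices plain side
f=lambda a,ox,oy:((a[0]+.5)/6-.5+ox,(a[1]+.5)/6-.5+oy)
V=[onz(S,f(v,244,252),.0655) for v in ((106,105),(140,85),(187,92),(198,122),(165,140),(112,130))]
V=np.array(V);c=V.mean(0);print(c);
for v in V-c: print(np.hypot(*v[:2])*1000,np.degrees(np.arctan2(v[1],v[0])))
V=np.array([onz(S,f(v,188,160),.0655) for v in ((110,92),(118,80),(160,86),(182,98),(170,116),(128,112))])
c=V.mean(0);print(c)
for v in V-c: print(np.hypot(*v[:2])*1000,np.degrees(np.arctan2(v[1],v[0])))
# slot top view ends local in c1 (y-300)
a=onz(T,f((116,168),164,182),.066);b=onz(T,f((163,130),164,182),.066);d=b-a;print("slot deg",np.degrees(np.arctan2(d[1],d[0])),np.hypot(*d[:2]))
for u in ((220.6,173.75),(291.2,184.6)): print(onz(T,u,.006))
from scipy.spatial.transform import Rotation as R
q=ctrl.get_obs()["eef_rot"];print(R.from_quat([*q[1:],q[0]]).as_matrix())
E
python3 - <<'E'
import cv2,numpy as np
s=cv2.imread("pics/side0.png");t=cv2.imread("pics/top0.png")
r=lambda im,x,y:cv2.resize(im[y:y+20,x:x+20],(400,400),interpolation=cv2.INTER_CUBIC)
cv2.imwrite("pics/c4.png",np.hstack([r(s,202,168),r(t,178,197)]))
E
```

```text
plain (array([ 0.43919927, -0.24460598,  0.06269941]), np.float64(0.0017033614193621637)) [ 0.43686378 -0.24793282  0.066     ] [ 0.43972407 -0.24432397  0.066     ]
groov (array([0.43670381, 0.2584382 , 0.06150721]), np.float64(0.0023633273295005355)) [0.43353429 0.2506904  0.066     ] [0.43746689 0.25756856 0.066     ]
[ 0.43663914 -0.24791161  0.0655    ]
18.718139809411568 146.33992377412932
17.054211024460894 83.70124376663001
19.276253163983792 19.060541099761444
19.476357333592144 -37.99946294778235
17.260776106393756 -93.70206048148252
19.254597454095762 -166.77313087208114
[0.43459242 0.25354606 0.0655    ]
20.55297598286678 143.1213136674764
25.776860179673463 109.50032147396392
15.007791245459968 39.48160072318218
20.79456910557996 -22.401992599472134
26.24925426989801 -73.81137295521998
18.4721902777866 -135.08815853597633
slot deg -48.79836629824173 0.03569779730696067
[0.56940652 0.14795184 0.006     ]
[ 0.53659967 -0.11631204  0.006     ]
[[-1.16998724e-04 -9.56285305e-01  2.92435293e-01]
 [-2.25164890e-04  2.92435313e-01  9.56285280e-01]
 [-9.99999968e-01  4.60379966e-05 -2.49536434e-04]]
```

View pics/c4.png

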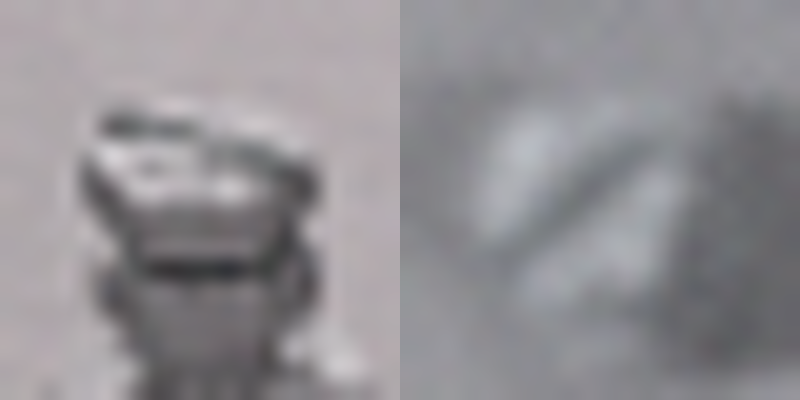

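```bash
python3 - <<'E'
from h import *
S=cam("side");T=cam("top")
f=lambda a,ox,oy,k=20:((a[0]+.5)/k-.5+ox,(a[1]+.5)/k-.5+oy)
def seg(c,a,b,o,z):
    p=onz(c,f(a,*o),z);q=onz(c,f(b,*o),z);d=q-p;print(np.degrees(np.arctan2(d[1],d[0])),np.hypot(*d[:2]),(p+q)/2)
seg(S,(125,212),(275,222),(202,168),.065)
seg(S,(110,120),(310,185),(202,168),.066)
seg(T,(90,250),(270,135),(178,197),.066)
V=np.array([onz(S,f(v,202,168),.065) for v in ((82,160),(125,212),(275,222),(320,180))]);print(V)
E
```

```text
-27.639702264814062 0.025156618313115667 [0.42955638 0.23763589 0.065     ]
-52.589472142740014 0.041496103619697584 [0.43655012 0.25660468 0.066     ]
-55.28678785033782 0.037851096094016094 [0.43899201 0.26074952 0.066     ]
[[0.41635824 0.26303565 0.065     ]
 [0.41841348 0.24347109 0.065     ]
 [0.44069928 0.23180069 0.065     ]
 [0.45165696 0.24293764 0.065     ]]
```

```bash
cat >> h.py <<'E'
import json,os
from scipy.spatial.transform import Rotation as Ro
def Rq(q): return Ro.from_quat([q[1],q[2],q[3],q[0]])
def load():
    if os.path.exists("cmd.json"):
        d=json.load(open("cmd.json")); return np.array(d["p"]),Ro.from_quat(d["q"])
    o=ctrl.get_obs(); return np.array([.168,.55,.256]),Ro.from_matrix(down(73))
def save(p,R): json.dump(dict(p=list(map(float,p)),q=list(map(float,R.as_quat()))),open("cmd.json","w"))
def apply(row):  # row of the last commanded values -> update stored commanded pose
    p,R=load(); row=np.array(row,float); save(p+R.apply(row[:3]*.2),R*Ro.from_rotvec(row[3:6]*2*np.pi))
def plan(p1,R1):
    p,R=load(); s=R.inv().apply(np.array(p1)-p)/.2; t=(R.inv()*R1).as_rotvec()/2/np.pi
    print("plan",np.round(s,4),np.round(t,4))
def down(a):
    a=np.radians(a); x=np.array([0,0,-1.]);z=np.array([np.cos(a),np.sin(a),0]); return np.array([x,np.cross(z,x),z]).T
def st():
    o=ctrl.get_obs();p,R=load();Rm=Rq(o["eef_rot"])
    print("t",round(o["time_s"],2),"p",np.round(o["eef_pos"],4),"cmd",np.round(p,4),"dp_tool_mm",np.round(R.inv().apply(o["eef_pos"]-p)*1000,1),"drot_deg",np.round(np.degrees((R.inv()*Rm).as_rotvec()),1),"q",np.round(np.degrees(o["q"])),"F",np.round(o["wrist_force"],1),"M",np.round(o["torque"],2),"op",round(o["opening"]*85,1))
    return o
YAW=-6.8
def seatR(roll): # tool orientation over seat: tool x=-seat z, tool z = seat x rotated by roll deg about tool x
    ys=Ro.from_euler('z',YAW,degrees=True); sx=ys.apply([.8660,0,.5]);sz=ys.apply([-.5,0,.8660])
    x=-sz;z=sx;y=np.cross(z,x); return Ro.from_matrix(np.array([x,y,z]).T)*Ro.from_rotvec([np.radians(roll),0,0])
E
python3 -c "
from h import *
st();plan([.4365,.2565,.135],Ro.from_matrix(down(4)));plan([.4365,.2565,.056],Ro.from_matrix(down(4)))"
```

```text
t 0.5 p [0.1682 0.5499 0.2563] cmd [0.168 0.55  0.256] dp_tool_mm [-0.3 -0.2 -0.1] drot_deg [ 0.  0. -0.] q [ 61.  10.  92.  -0.  78. -12.] F [ 0.1 -0.1  0. ] M [ 0.03 -0.04  0.  ] op 85.1
plan [ 0.605  -1.7129 -1.0109] [0.1917 0.     0.    ]
plan [ 1.     -1.7129 -1.0109] [0.1917 0.     0.    ]
```

>>> {"fn": "jog_arm", "kwargs": {"commands": [0.3, -0.86, -0.5, 0.1, 0, 0, 0.5, 0.3, -0.86, -0.5, 0.1, 0, 0, 0.5, 0.3, -0.86, -0.5, 0.1, 0, 0, 0.5, 0.3, -0.86, -0.5, 0.1, 0, 0, 0.5]}}

```text
time_s: 1.0
eef_pos: [0.3048, 0.4013, 0.1952]
eef_rot: [0.671, -0.223, 0.672, 0.222]
wrist_force: [-0.3, -0.0, 0.6]
opening: 0.751
```

```bash
python3 -c "
from h import *
apply([0.3,-0.86,-0.5,0.1,0,0]);st();plan([.4365,.2565,.135],Ro.from_matrix(down(4)));plan([.4365,.2565,.056],Ro.from_matrix(down(4)))"
```

```text
t 1.0 p [0.3048 0.4013 0.1952] cmd [0.3032 0.4041 0.196 ] dp_tool_mm [ 0.8 -3.1 -0.4] drot_deg [ 0.4  0.1 -0. ] q [ 39.   5. 105.  -0.  70.   3.] F [-0.3 -0.   0.6] M [-0.03  0.06 -0.04] op 63.8
plan [ 0.305  -0.9903  0.088 ] [0.0917 0.     0.    ]
plan [ 0.7    -0.9903  0.088 ] [0.0917 0.     0.    ]
```

>>> {"fn": "jog_arm", "kwargs": {"commands": [0.305, -0.99, 0.088, 0.092, 0, 0, 0.5, 0.305, -0.99, 0.088, 0.092, 0, 0, 0.5, 0.305, -0.99, 0.088, 0.092, 0, 0, 0.5, 0.305, -0.99, 0.088, 0.092, 0, 0, 0.5, 0.305, -0.99, 0.088, 0.092, 0, 0, 0.5]}}

```text
time_s: 1.62
eef_pos: [0.437, 0.2556, 0.135]
eef_rot: [0.706, -0.023, 0.707, 0.023]
wrist_force: [0.4, -0.1, 1.1]
opening: 0.749
```

```bash
python3 -c "
from h import *
apply([0.305,-0.99,0.088,0.092,0,0]);st();plan([.4365,.2565,.056],Ro.from_matrix(down(4)))
for n in('side','top'):
  c=cam(n);im=c['frame'];u=proj(c,[.4365,.2565,.06])[0].astype(int);im=im[u[1]-35:u[1]+35,u[0]-35:u[0]+35];cv2.imwrite(f'pics/a_{n}.png',cv2.resize(im,(400,400),interpolation=cv2.INTER_CUBIC)[:,:,::-1])
import numpy
cv2.imwrite('pics/a.png',numpy.hstack([cv2.imread('pics/a_side.png'),cv2.imread('pics/a_top.png')]))"
```

```text
t 1.62 p [0.437  0.2556 0.135 ] cmd [0.4365 0.2565 0.135 ] dp_tool_mm [ 0.  -1.   0.5] drot_deg [0.1 0.1 0. ] q [ 17.  10. 108.   0.  62.  13.] F [ 0.4 -0.1  1.1] M [ 0.02 -0.03  0.  ] op 63.6
plan [ 3.95e-01 -2.00e-04  2.00e-04] [-0.0003  0.      0.    ]
```

View pics/a.png

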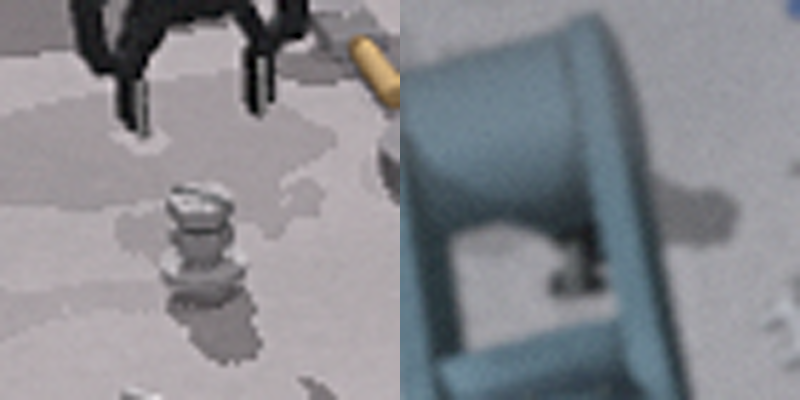

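The fingers hang at side crop (130,110)/(258,90), the slotted grooved stud at (200,205) below, midway. Descend and close.

>>> {"fn": "jog_arm", "kwargs": {"commands": [0.2, 0, 0, 0, 0, 0, 0.5, 0.395, 0, 0, 0, 0, 0, 0.5, 0.395, 0, 0, 0, 0, 0, 0.5, 0.395, 0, 0, 0, 0, 0, -0.6, 0.395, 0, 0, 0, 0, 0, -1, 0.395, 0, 0, 0, 0, 0, -1, 0.395, 0, 0, 0, 0, 0, -1]}}

```text
time_s: 2.6
eef_pos: [0.4377, 0.2573, 0.0586]
eef_rot: [0.708, -0.023, 0.706, 0.024]
wrist_force: [-2.4, 2.4, 7.2]
opening: 0.409
```

```bash
cat > look.py <<'E'
from h import *
import sys
def look(name,P,h=35):
    o=[]
    for n in('side','top'):
        c=cam(n);im=c['frame'];u=proj(c,P)[0].astype(int);x=min(max(u[0]-h,0),511-2*h);y=min(max(u[1]-h,0),383-2*h)
        print(n,'crop',x,y,'scale',400/(2*h))
        o.append(cv2.resize(im[y:y+2*h,x:x+2*h],(400,400),interpolation=cv2.INTER_CUBIC)[:,:,::-1])
    cv2.imwrite(name,np.hstack(o))
E
python3 -c "
from look import *
apply([0.395,0,0,0,0,0]);o=st();look('pics/b.png',o['eef_pos'])"
```

```text
t 2.6 p [0.4377 0.2573 0.0586] cmd [0.4365 0.2565 0.056 ] dp_tool_mm [-2.6  0.6  1.3] drot_deg [-0.  -0.2  0.1] q [ 17.  18. 109.   0.  53.  13.] F [-2.4  2.4  7.2] M [0.32 0.54 0.  ] op 34.7
side crop 177 141 scale 5.714285714285714
top crop 152 171 scale 5.714285714285714
```

View pics/b.png

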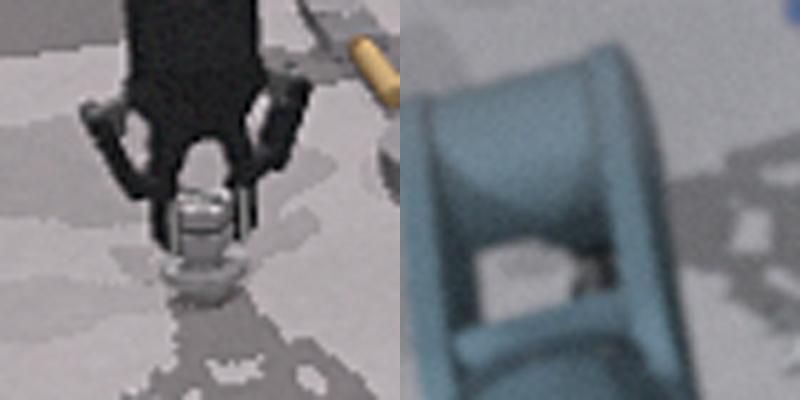

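>>> {"fn": "jog_arm", "kwargs": {"commands": [0, 0, 0, 0, 0, 0, 0.4, 0, 0, 0, 0, 0, 0, 0.4, 0, 0, 0, 0.167, 0, 0, 0.4, 0, 0, 0, 0.167, 0, 0, 0.4, 0, 0, 0, 0.167, 0, 0, 0.4, 0, 0, 0, 0.167, 0, 0, 0.4, 0, 0, 0, 0.167, 0, 0, 0.4, 0, 0, 0, 0.167, 0, 0, 0.4, 0, 0, 0, 0.167, 0, 0, -1, 0, 0, 0, 0.167, 0, 0, -1]}}

```text
time_s: 3.95
eef_pos: [0.4369, 0.2567, 0.0567]
eef_rot: [0.624, 0.333, 0.624, -0.332]
wrist_force: [-1.2, 1.2, 2.3]
opening: 0.394
```

>>> {"fn": "jog_arm", "kwargs": {"commands": [0, 0, 0, 0, 0, 0, -1, 0, 0, 0, 0, 0, 0, -1, 0, 0, 0, 0, 0, 0, -1]}}

```text
time_s: 4.32
eef_pos: [0.4369, 0.2567, 0.0566]
eef_rot: [0.624, 0.333, 0.624, -0.333]
wrist_force: [-1.1, 1.3, 4.7]
opening: 0.395
```

```bash
python3 -c "
from look import *
apply([0,0,0,.167,0,0]);o=st();look('pics/b2.png',o['eef_pos'])"
```

```text
t 4.33 p [0.4369 0.2567 0.0566] cmd [0.4365 0.2565 0.056 ] dp_tool_mm [-0.6  0.4  0.1] drot_deg [-0.  0.  0.] q [ 17.  18. 109.   0.  53.  73.] F [-1.1  1.3  4.7] M [ 0.41  0.21 -0.  ] op 33.6
side crop 177 142 scale 5.714285714285714
top crop 152 172 scale 5.714285714285714
```

View pics/b2.png

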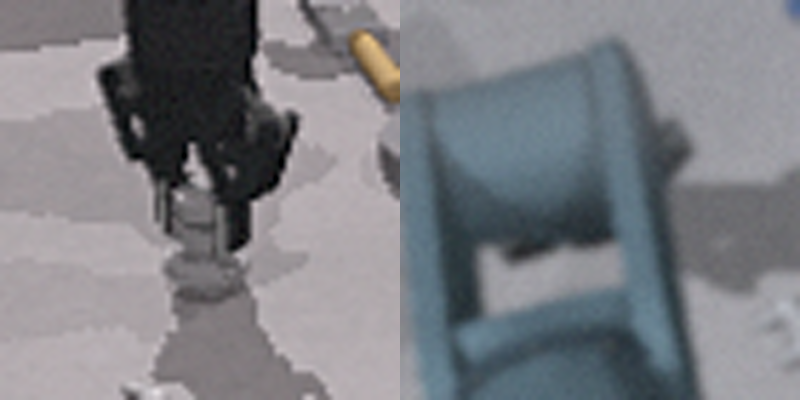

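>>> {"fn": "jog_arm", "kwargs": {"commands": [0, 0, 0, 0, 0, 0, 0.4, 0, 0, 0, 0, 0, 0, 0.4, 0, 0, 0, 0.167, 0, 0, 0.4, 0, 0, 0, 0.167, 0, 0, 0.4, 0, 0, 0, 0.167, 0, 0, 0.4, 0, 0, 0, 0.167, 0, 0, 0.4, 0, 0, 0, 0.167, 0, 0, 0.4, 0, 0, 0, 0.167, 0, 0, 0.4, 0, 0, 0, 0.167, 0, 0, -1, 0, 0, 0, 0.167, 0, 0, -1]}}

```text
time_s: 5.68
eef_pos: [0.437, 0.2564, 0.0564]
eef_rot: [0.374, 0.601, 0.373, -0.6]
wrist_force: [0.6, 0.8, 0.7]
opening: 0.394
```

>>> {"fn": "jog_arm", "kwargs": {"commands": [0, 0, 0, 0, 0, 0, -1, 0, 0, 0, 0, 0, 0, -1, 0, 0, 0, 0, 0, 0, -1]}}

```text
time_s: 6.05
eef_pos: [0.4369, 0.2564, 0.0564]
eef_rot: [0.373, 0.601, 0.373, -0.601]
wrist_force: [1.9, 0.2, 0.4]
opening: 0.396
```

```bash
python3 -c "
from look import *
apply([0,0,0,.167,0,0]);o=st()
s1=np.array([.6245,.0816,.0778]);s2=np.array([.6082,-.0576,.0772])
# tip at z = tcp - .056 along tool x (stud origin 0.0566 below TCP now)
L=.0566-0.0
for s in(s1,s2):
  for roll in(60,120):
    R=seatR(roll);print(roll,'hover');plan(s-R.apply([L+.05,0,0]),R)
"
```

```text
t 6.05 p [0.4369 0.2564 0.0564] cmd [0.4365 0.2565 0.056 ] dp_tool_mm [-0.4  0.4 -0.1] drot_deg [-0.  0.  0.] q [ 17.  18. 109.  -0.  53. 133.] F [1.9 0.2 0.4] M [ 0.02 -0.24 -0.01] op 33.6
60 hover
plan [-0.5706  0.9797  0.4555] [-0.1344 -0.0078  0.0856]
120 hover
plan [-0.5706  0.9797  0.4555] [0.0283 0.035  0.0758]
60 hover
plan [-0.5676  1.2157  1.1154] [-0.1344 -0.0078  0.0856]
120 hover
plan [-0.5676  1.2157  1.1154] [0.0283 0.035  0.0758]
```

```bash
python3 - <<'E'
from h import *
S=cam("side");T=cam("top")
g=lambda x,y,ox,oy:((x+.5)/8-.5+ox,(y+.5)/8-.5+oy)
print(tri(S,g(320,40,255,170),T,g(90,48,215,130)))
print(tri(S,g(568,410,255,170),T,g(660,132,215,130)))
# lower plate edge
print(tri(S,g(322,570,255,170),T,g(635,358,215,130)))
print(proj(S,[.4369,.2564,.066]),proj(T,[.4369,.2564,.066]))
E
```

```text
(array([0.68827044, 0.13118429, 0.08737948]), np.float64(0.014877048457318454))
(array([ 0.66188666, -0.12645462,  0.07849511]), np.float64(0.01086325769427611))
(array([ 0.56917964, -0.12272733,  0.02987512]), np.float64(0.005347894033137769))
[[212.11170627 175.150385  ]] [[187.72007884 206.76802446]]
```

>>> {"fn": "jog_arm", "kwargs": {"commands": [-0.25, 0, 0, 0, 0, 0, -1, -0.45, 0, 0, 0, 0, 0, -1, -0.57, 0.3, 0.15, 0.028, 0.035, 0.076, -1, -0.57, 0.6, 0.3, 0.028, 0.035, 0.076, -1, -0.57, 0.8, 0.4, 0.028, 0.035, 0.076, -1, -0.57, 0.98, 0.456, 0.028, 0.035, 0.076, -1, -0.57, 0.98, 0.456, 0.028, 0.035, 0.076, -1, -0.57, 0.98, 0.456, 0.028, 0.035, 0.076, -1]}}

```text
time_s: 7.15
eef_pos: [0.57, 0.0877, 0.1685]
eef_rot: [0.407, 0.762, 0.206, -0.459]
wrist_force: [0.0, 0.4, -5.3]
opening: 0.389
```

```bash
python3 -c "
from look import *
apply([-.57,.98,.456,.028,.035,.076]);o=st();look('pics/d.png',[.6,.085,.11])"
```

```text
t 7.15 p [0.57   0.0877 0.1685] cmd [0.5716 0.0878 0.17  ] dp_tool_mm [ 0.6 -1.7  1.3] drot_deg [ 0.  -0.2 -0.2] q [ -2.   2. 117.  -5.  31. 129.] F [ 0.   0.4 -5.3] M [ 0.04  0.66 -0.01] op 33.1
side crop 242 144 scale 5.714285714285714
top crop 201 125 scale 5.714285714285714
```

View pics/d.png

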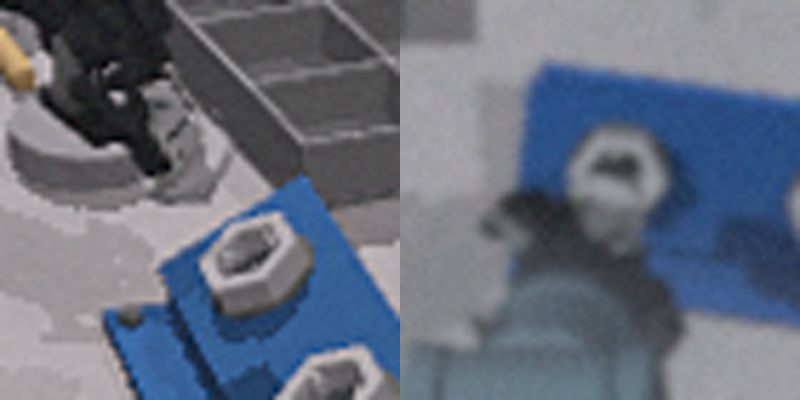

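>>> {"fn": "jog_arm", "kwargs": {"commands": [0.2, 0, 0, 0, 0, 0, -1, 0.2, 0, 0, 0, 0, 0, -1, 0.2, 0, 0, 0, 0, 0, -1, 0.2, 0, 0, 0, 0, 0, -1]}}

```text
time_s: 7.75
eef_pos: [0.5919, 0.0858, 0.137]
eef_rot: [0.408, 0.764, 0.205, -0.456]
wrist_force: [0.4, -0.2, -4.5]
opening: 0.387
```

```bash
python3 -c "
from look import *
apply([.2,0,0,0,0,0]);o=st();look('pics/e.png',[.61,.085,.10],20)
R=Rq(o['eef_rot'])
for n in('side','top'):
  c=cam(n)
  for nm,d in(('tip',.0566),('flangeC',.0381),('headtop',-.0094)): print(n,nm,proj(c,o['eef_pos']+R.apply([d,0,0]))[0])
"
```

```text
t 7.75 p [0.5919 0.0858 0.137 ] cmd [0.5915 0.0854 0.1354] dp_tool_mm [-1.2  0.8 -0.9] drot_deg [-0.   0.1  0.1] q [ -2.   8. 116.  -5.  26. 129.] F [ 0.4 -0.2 -4.5] M [ 0.06  0.64 -0.03] op 32.9
side crop 260 161 scale 10.0
top crop 217 138 scale 10.0
side tip [283.71373428 184.6175534 ]
side flangeC [281.04592644 180.50029464]
side headtop [274.00188463 169.62914324]
top tip [238.0168415  156.54167052]
top flangeC [237.49647986 158.20456509]
top headtop [236.10989503 162.63560725]
```

View pics/e.png

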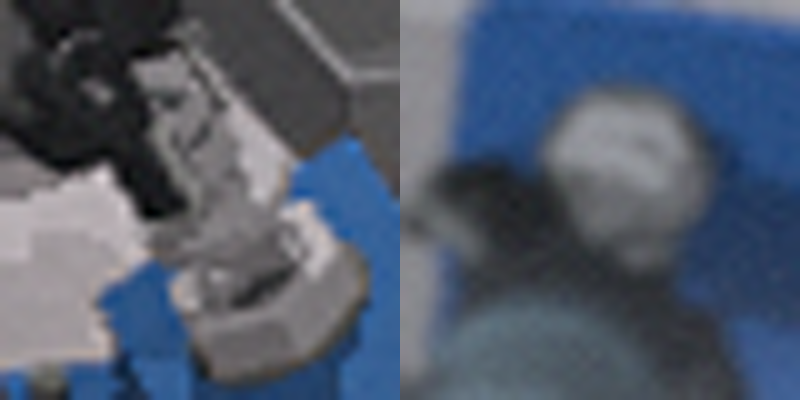

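>>> {"fn": "jog_arm", "kwargs": {"commands": [0.015, 0, 0, 0, 0, 0, -1, 0.03, 0, 0, 0, 0, 0, -1, 0.03, 0, 0, 0, 0, 0, -1]}}

```text
time_s: 8.32
eef_pos: [0.5945, 0.0848, 0.13]
eef_rot: [0.407, 0.763, 0.205, -0.458]
wrist_force: [-0.3, -1.0, -4.7]
opening: 0.391
```

```bash
cat >> h.py <<'E'
S1=np.array([.6245,.0816,.0778]);S2=np.array([.6082,-.0576,.0772])
def rep(s,L=.0566):
    o=ctrl.get_obs();R=Rq(o["eef_rot"]);B=seatR(0)  # tool-like frame: x into bore, y=-?; 
    v=B.inv().apply(o["eef_pos"]+R.apply([L,0,0])-s)*1000
    p,Rc=load();vc=B.inv().apply(p+Rc.apply([L,0,0])-s)*1000
    rr=np.degrees((B.inv()*R).as_rotvec());rc=np.degrees((B.inv()*Rc).as_rotvec())
    print("t",round(o["time_s"],2),"meas depth,y,z",np.round(v,1),"cmd",np.round(vc,1),"roll",np.round(rr,1),"cmd",np.round(rc[0],1),"F(depth,y,z)",np.round(B.inv().apply(o["wrist_force"]),1),"M",np.round(B.inv().apply(o["torque"]),2),"q6",round(np.degrees(o["q"][5])),"op",round(o["opening"]*85,1))
E
python3 -c "
from h import *
apply([.03,0,0,0,0,0]);rep(S1);print(seatR(0).as_matrix())
"
```

```text
t 8.32 meas depth,y,z [-3.7 -0.4 -0. ] cmd [-3.9 -0.1  0.1] roll [119.9  -0.    0. ] cmd 119.9 F(depth,y,z) [ 3.9 -1.  -2.5] M [-0.03  0.67  0.03] q6 129 op 33.2
[[ 4.96493677e-01  1.18403968e-01  8.59927049e-01]
 [-5.92032866e-02  9.92965508e-01 -1.02540092e-01]
 [-8.66019053e-01 -4.16333634e-17  5.00011000e-01]]
```

>>> {"fn": "jog_arm", "kwargs": {"commands": [0.01, 0, 0, 0, 0, 0, -1, 0.02, 0, 0, 0, 0, 0, -1, 0.02, 0, 0, 0, 0, 0, -1]}}

```text
time_s: 8.7
eef_pos: [0.5965, 0.0846, 0.1268]
eef_rot: [0.407, 0.763, 0.205, -0.457]
wrist_force: [-0.1, -0.5, -4.5]
opening: 0.388
```

```bash
python3 -c "
from h import *
apply([.02,0,0,0,0,0]);rep(S1)
"
```

```text
t 8.7 meas depth,y,z [ 0.1 -0.3  0.2] cmd [ 0.1 -0.1  0.1] roll [ 1.199e+02 -0.000e+00  1.000e-01] cmd 119.9 F(depth,y,z) [ 3.9 -0.5 -2.2] M [0.03 0.67 0.03] q6 129 op 32.9
```

No contact yet; continue gently.

>>> {"fn": "jog_arm", "kwargs": {"commands": [0.01, 0, 0, 0, 0, 0, -1, 0.02, 0, 0, 0, 0, 0, -1, 0.02, 0, 0, 0, 0, 0, -1]}}

```text
time_s: 9.07
eef_pos: [0.599, 0.0846, 0.1244]
eef_rot: [0.408, 0.764, 0.205, -0.457]
wrist_force: [-5.3, -0.1, 2.9]
opening: 0.387
```

```bash
python3 -c "
from look import *
apply([.02,0,0,0,0,0]);rep(S1);look('pics/f.png',[.61,.085,.10],20)
"
```

```text
t 9.07 meas depth,y,z [ 3.4 -0.1  1.2] cmd [ 4.1 -0.1  0.1] roll [ 1.199e+02 -1.000e-01  2.000e-01] cmd 119.9 F(depth,y,z) [-5.2 -0.7 -3.1] M [-0.04  0.85 -0.04] q6 129 op 32.9
side crop 260 161 scale 10.0
top crop 217 138 scale 10.0
```

View pics/f.png

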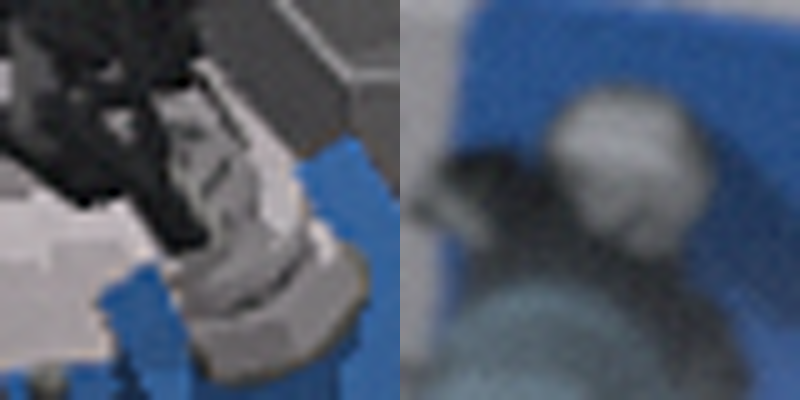

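>>> {"fn": "jog_arm", "kwargs": {"commands": [0.005, 0, 0, -0.028, 0, 0, -1, 0.01, 0, 0, -0.056, 0, 0, -1, 0.01, 0, 0, -0.056, 0, 0, -1]}}

```text
time_s: 9.55
eef_pos: [0.6001, 0.0836, 0.1228]
eef_rot: [0.536, 0.68, 0.282, -0.414]
wrist_force: [-5.0, -6.6, 2.9]
opening: 0.389
```

```bash
python3 -c "
from h import *
apply([.01,0,0,-.056,0,0]);rep(S1)
"
```

```text
t 9.55 meas depth,y,z [ 5.5 -1.   1.5] cmd [ 6.1 -0.1  0.1] roll [99.6 -0.2  0.1] cmd 99.7 F(depth,y,z) [-4.6 -7.2 -2.1] M [-0.15  0.7  -1.33] q6 109 op 33.1
```

>>> {"fn": "jog_arm", "kwargs": {"commands": [0.005, 0, 0, -0.02, 0, 0, -1, 0.012, 0, 0, -0.04, 0, 0, -1, 0.018, 0, 0, -0.06, 0, 0, -1, 0.018, 0, 0, -0.06, 0, 0, -1]}}

```text
time_s: 10.05
eef_pos: [0.602, 0.0835, 0.1194]
eef_rot: [0.653, 0.568, 0.354, -0.354]
wrist_force: [-1.1, -4.7, -0.8]
opening: 0.385
```

```bash
python3 -c "
from look import *
apply([.018,0,0,-.06,0,0]);rep(S1);look('pics/g.png',[.61,.085,.10],20)
"
```

```text
t 10.05 meas depth,y,z [ 9.3 -0.9  1.4] cmd [ 9.7 -0.1  0.1] roll [78.2 -0.2  0.1] cmd 78.1 F(depth,y,z) [ 0.4 -4.8 -0.8] M [-0.09  0.45 -1.01] q6 88 op 32.7
side crop 260 161 scale 10.0
top crop 217 138 scale 10.0
```

View pics/g.png

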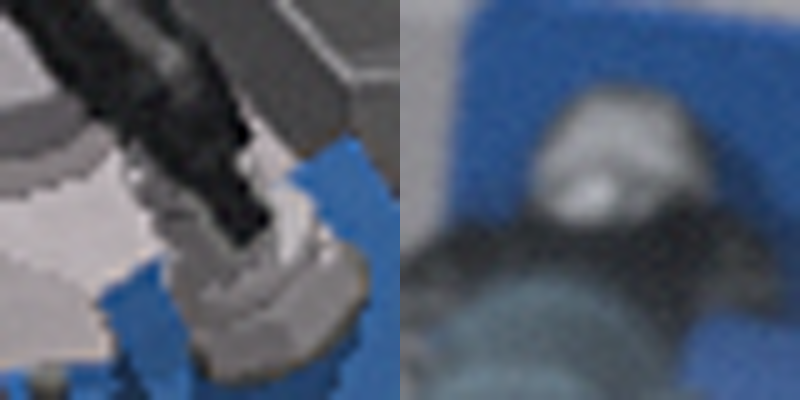

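```bash
python3 -c "
from h import *
B=seatR(0)
for d,r in((12,62),(15.5,45),(17,33)):
  R=seatR(r);plan(S1+B.apply([d-56.6,-.8,1.2])*1e-3,R)
"
```

```text
plan [0.0114 0.0049 0.0046] [-0.0448  0.0001 -0.0002]
plan [0.0289 0.0049 0.0046] [-0.092   0.0001 -0.0002]
plan [0.0364 0.0049 0.0046] [-1.253e-01  1.000e-04 -2.000e-04]
```

>>> {"fn": "jog_arm", "kwargs": {"commands": [0.005, 0.005, 0.005, -0.02, 0, 0, -1, 0.011, 0.005, 0.005, -0.045, 0, 0, -1, 0.017, 0.005, 0.005, -0.068, 0, 0, -1, 0.024, 0.005, 0.005, -0.092, 0, 0, -1, 0.024, 0.005, 0.005, -0.092, 0, 0, -1]}}

```text
time_s: 10.78
eef_pos: [0.6048, 0.0824, 0.117]
eef_rot: [0.788, 0.359, 0.44, -0.239]
wrist_force: [-20.7, -4.2, 19.6]
opening: 0.387
```

```bash
python3 -c "
from h import *
apply([.024,.005,.005,-.092,0,0]);rep(S1)
"
```

```text
t 10.78 meas depth,y,z [12.8 -1.6  2.7] cmd [14.5 -0.9  1.3] roll [45.1 -0.2  0. ] cmd 45.0 F(depth,y,z) [-27.   -6.6  -7.6] M [ 0.04  0.92 -1.15] q6 54 op 32.9
```

>>> {"fn": "jog_arm", "kwargs": {"commands": [0, 0, 0, -0.025, 0, 0, -1, 0.004, 0, 0, -0.05, 0, 0, -1, 0.004, 0, 0, -0.05, 0, 0, -1]}}

```text
time_s: 11.15
eef_pos: [0.6042, 0.0835, 0.1161]
eef_rot: [0.833, 0.234, 0.473, -0.168]
wrist_force: [-26.4, 1.8, 25.8]
opening: 0.388
```

```bash
python3 -c "
from look import *
apply([.004,0,0,-.05,0,0]);rep(S1);look('pics/i.png',[.61,.085,.10],20)
"
```

```text
t 11.15 meas depth,y,z [13.3 -0.4  1.5] cmd [15.3 -0.9  1.3] roll [27.4 -0.   0.1] cmd 27.0 F(depth,y,z) [-35.6  -1.4 -10. ] M [ 1.5   2.12 -0.08] q6 37 op 33.0
side crop 260 161 scale 10.0
top crop 217 138 scale 10.0
```

View pics/i.png

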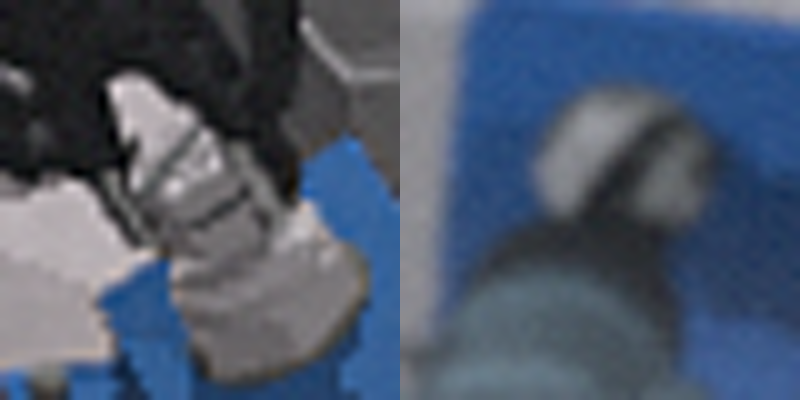

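>>> {"fn": "jog_arm", "kwargs": {"commands": [-0.008, 0, 0, 0, 0, 0, -1, -0.008, 0, 0, 0, 0, 0, 0.3, -0.008, 0, 0, 0, 0, 0, 0.4, -0.008, 0, 0, 0, 0, 0, 0.4, -0.2, 0, 0, 0, 0, 0, 0.4, -0.45, 0, 0, 0, 0, 0, 0.4, -0.6, 0, 0, 0, 0, 0, 0.4, -0.6, 0, 0, 0, 0, 0, 0.4]}}

```text
time_s: 12.25
eef_pos: [0.5464, 0.0902, 0.2214]
eef_rot: [0.835, 0.231, 0.47, -0.166]
wrist_force: [-0.2, -0.4, 0.7]
opening: 0.701
```

```bash
python3 -c "
from look import *
apply([-.6,0,0,0,0,0]);st();rep(S1);look('pics/j.png',[.61,.085,.10],20)
c=cam('top')
R=Ro.from_matrix(down(52));plan([.438,-.246,.15],R);plan([.438,-.246,.056],R)
"
```

```text
t 12.25 p [0.5464 0.0902 0.2214] cmd [0.5452 0.0902 0.218 ] dp_tool_mm [-2.3  1.4  2.3] drot_deg [-0.  -0.3  0.2] q [ -1.  -6. 119.  -4.  38.  35.] F [-0.2 -0.4  0.7] M [ 0.03  0.21 -0.02] op 59.6
t 12.25 meas depth,y,z [-107.    -0.7    4.1] cmd [-104.7   -0.9    1.2] roll [27.  -0.4  0.1] cmd 27.0 F(depth,y,z) [-0.7 -0.4  0.3] M [ 0.01  0.21 -0.01] q6 35 op 59.6
side crop 260 161 scale 10.0
top crop 217 138 scale 10.0
plan [ 0.127  -1.752   0.3776] [-0.2324  0.0882  0.0251]
plan [ 0.5337 -1.859   0.1677] [-0.2324  0.0882  0.0251]
```

View pics/j.png

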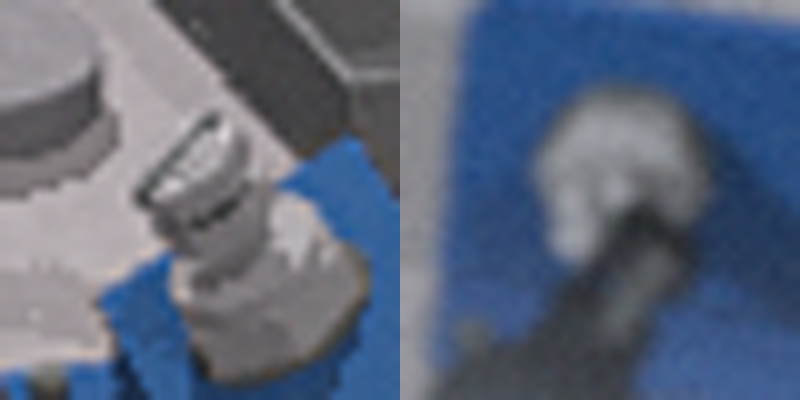

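```bash
python3 -c "
from h import *
R=Ro.from_matrix(down(-8));plan([.49,-.08,.20],R);plan([.439,-.2455,.15],R);plan([.439,-.2455,.056],R)
"
```

```text
plan [-0.0091 -0.8705  0.2244] [-0.07    0.0817 -0.0205]
plan [ 0.1294 -1.7474  0.3798] [-0.07    0.0817 -0.0205]
plan [ 0.5361 -1.8544  0.1699] [-0.07    0.0817 -0.0205]
```

>>> {"fn": "jog_arm", "kwargs": {"commands": [-0.01, -0.87, 0.224, -0.07, 0.082, -0.02, 0.4, -0.01, -0.87, 0.224, -0.07, 0.082, -0.02, 0.4, -0.01, -0.87, 0.224, -0.07, 0.082, -0.02, 0.4, -0.01, -0.87, 0.224, -0.07, 0.082, -0.02, 0.4]}}

```text
time_s: 12.9
eef_pos: [0.4887, -0.0842, 0.199]
eef_rot: [0.705, 0.054, 0.705, -0.051]
wrist_force: [-0.1, 1.4, 0.4]
opening: 0.701
```

```bash
python3 -c "
from h import *
apply([-0.01,-0.87,0.224,-0.07,0.082,-0.02]);st()
R=Ro.from_matrix(down(-8));plan([.439,-.2455,.135],R);plan([.439,-.2455,.056],R)
"
```

```text
t 12.9 p [ 0.4887 -0.0842  0.199 ] cmd [ 0.4899 -0.0799  0.2001] dp_tool_mm [ 1.1 -4.5 -0.6] drot_deg [ 0.5 -0.   0.1] q [-24.   4. 106.   0.  70. -15.] F [-0.1  1.4  0.4] M [ 0.05 -0.03  0.04] op 59.6
plan [ 0.3229 -0.8566 -0.1374] [ 0.0002 -0.0002 -0.0006]
plan [ 0.7179 -0.8579 -0.137 ] [ 0.0002 -0.0002 -0.0006]
```

>>> {"fn": "jog_arm", "kwargs": {"commands": [0.2, -0.856, -0.137, 0, 0, 0, 0.4, 0.2, -0.856, -0.137, 0, 0, 0, 0.4, 0.322, -0.856, -0.137, 0, 0, 0, 0.4, 0.322, -0.856, -0.137, 0, 0, 0, 0.4, 0.322, -0.857, -0.137, 0, 0, 0, 0.4]}}

```text
time_s: 13.52
eef_pos: [0.4382, -0.245, 0.1337]
eef_rot: [0.707, 0.054, 0.703, -0.049]
wrist_force: [0.2, -0.3, -0.8]
opening: 0.7
```

```bash
python3 -c "
from look import *
apply([0.322,-0.857,-0.137,0,0,0]);st()
R=Ro.from_matrix(down(-8));plan([.439,-.2455,.056],R)
look('pics/k.png',[.44,-.245,.07],30)
"
```

```text
t 13.53 p [ 0.4382 -0.245   0.1337] cmd [ 0.4391 -0.2456  0.1352] dp_tool_mm [ 1.4  0.4 -1. ] drot_deg [ 0.4 -0.3  0.2] q [-43.  10. 108.   1.  62. -35.] F [ 0.2 -0.3 -0.8] M [ 0.05 -0.02  0.01] op 59.5
plan [ 0.3959 -0.0009  0.    ] [ 0.0002 -0.0002 -0.0006]
side crop 239 237 scale 6.666666666666667
top crop 298 180 scale 6.666666666666667
```

View pics/k.png

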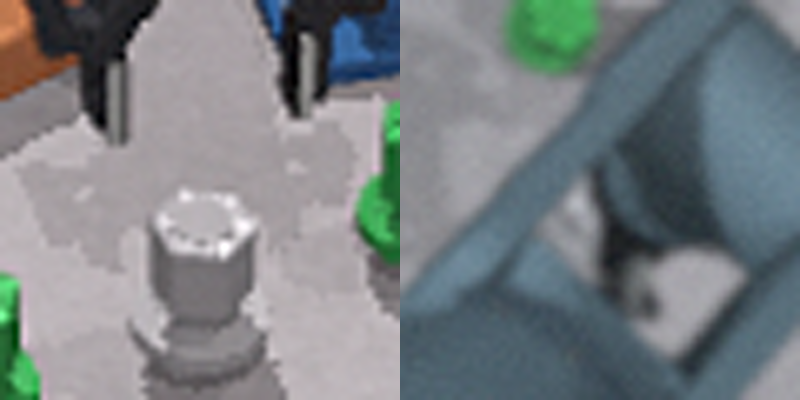

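>>> {"fn": "jog_arm", "kwargs": {"commands": [0.2, 0, 0, 0, 0, 0, 0.4, 0.396, 0, 0, 0, 0, 0, 0.4, 0.396, 0, 0, 0, 0, 0, 0.4, 0.396, 0, 0, 0, 0, 0, -0.6, 0.396, 0, 0, 0, 0, 0, -1, 0.396, 0, 0, 0, 0, 0, -1, 0.396, 0, 0, 0, 0, 0, -1]}}

```text
time_s: 14.5
eef_pos: [0.4404, -0.2459, 0.0579]
eef_rot: [0.709, 0.052, 0.702, -0.05]
wrist_force: [-0.9, 2.5, 7.8]
opening: 0.409
```

>>> {"fn": "jog_arm", "kwargs": {"commands": [0, 0, 0, 0, 0, 0, 0.4, 0, 0, 0, 0, 0, 0, 0.4, 0, 0, 0, -0.167, 0, 0, 0.4, 0, 0, 0, -0.167, 0, 0, 0.4, 0, 0, 0, -0.167, 0, 0, 0.4, 0, 0, 0, -0.167, 0, 0, 0.4, 0, 0, 0, -0.167, 0, 0, 0.4, 0, 0, 0, -0.167, 0, 0, 0.4, 0, 0, 0, -0.167, 0, 0, -1, 0, 0, 0, -0.167, 0, 0, -1]}}

```text
time_s: 15.75
eef_pos: [0.4392, -0.2453, 0.0561]
eef_rot: [0.639, -0.308, 0.634, 0.308]
wrist_force: [-1.1, -0.2, 3.2]
opening: 0.411
```

>>> {"fn": "jog_arm", "kwargs": {"commands": [0, 0, 0, 0, 0, 0, -1, 0, 0, 0, 0, 0, 0, -1, 0, 0, 0, 0, 0, 0, -1]}}

```text
time_s: 16.12
eef_pos: [0.4392, -0.2453, 0.0561]
eef_rot: [0.639, -0.309, 0.633, 0.309]
wrist_force: [-2.7, -0.8, 5.7]
opening: 0.408
```

>>> {"fn": "jog_arm", "kwargs": {"commands": [0, 0, 0, 0, 0, 0, 0.4, 0, 0, 0, 0, 0, 0, 0.4, 0, 0, 0, -0.167, 0, 0, 0.4, 0, 0, 0, -0.167, 0, 0, 0.4, 0, 0, 0, -0.167, 0, 0, 0.4, 0, 0, 0, -0.167, 0, 0, 0.4, 0, 0, 0, -0.167, 0, 0, 0.4, 0, 0, 0, -0.167, 0, 0, 0.4, 0, 0, 0, -0.167, 0, 0, -1, 0, 0, 0, -0.167, 0, 0, -1]}}

```text
time_s: 17.38
eef_pos: [0.4393, -0.245, 0.056]
eef_rot: [-0.399, 0.587, -0.394, -0.584]
wrist_force: [-0.5, 0.9, 2.0]
opening: 0.405
```

>>> {"fn": "jog_arm", "kwargs": {"commands": [0, 0, 0, 0, 0, 0, -1, 0, 0, 0, 0, 0, 0, -1, 0, 0, 0, 0, 0, 0, -1]}}

```text
time_s: 17.75
eef_pos: [0.4392, -0.245, 0.0559]
eef_rot: [-0.399, 0.587, -0.393, -0.585]
wrist_force: [0.9, 1.1, 3.4]
opening: 0.408
```

```bash
python3 -c "
from look import *
apply([0.396,0,0,0,0,0]);apply([0,0,0,-.167,0,0]);apply([0,0,0,-.167,0,0]);o=st()
look('pics/l.png',[.44,-.245,.07],30)
B=seatR(0)
# seat2 corrected by what seat1 showed: y -0.4, z +1.5
for r in(-120,-60):
  R=seatR(r);L=56.
  plan(S2+B.apply([-L-50,-.5,1.4])*1e-3,R)
"
```

```text
t 17.75 p [ 0.4392 -0.245   0.0559] cmd [ 0.439  -0.2453  0.056 ] dp_tool_mm [ 0.  -0.3  0.2] drot_deg [ 0.4  0.1 -0.4] q [ -43.   18.  110.    1.   52. -155.] F [0.9 1.1 3.4] M [ 0.25 -0.04 -0.03] op 34.7
side crop 239 237 scale 6.666666666666667
top crop 298 180 scale 6.666666666666667
plan [-0.5654 -0.9118  0.6732] [-0.0026  0.0416 -0.0724]
plan [-0.5654 -0.9118  0.6732] [ 1.601e-01 -1.000e-04 -8.720e-02]
```

View pics/l.png

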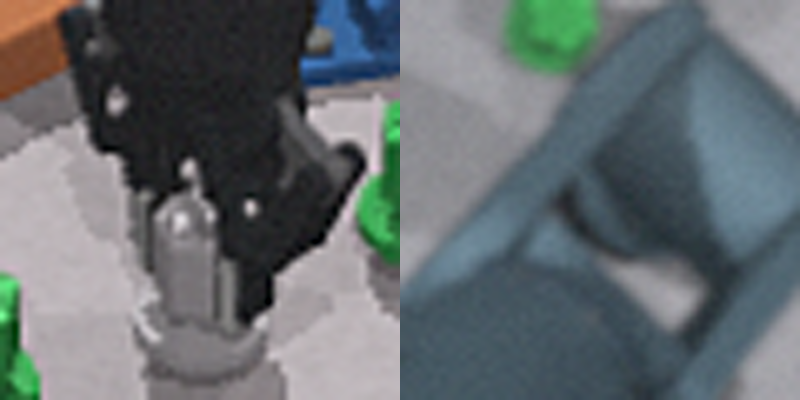

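>>> {"fn": "jog_arm", "kwargs": {"commands": [-0.25, 0, 0, 0, 0, 0, -1, -0.45, 0, 0, 0, 0, 0, -1, -0.565, -0.25, 0.2, -0.003, 0.042, -0.072, -1, -0.565, -0.5, 0.4, -0.003, 0.042, -0.072, -1, -0.565, -0.75, 0.55, -0.003, 0.042, -0.072, -1, -0.565, -0.912, 0.673, -0.003, 0.042, -0.072, -1, -0.565, -0.912, 0.673, -0.003, 0.042, -0.072, -1, -0.565, -0.912, 0.673, -0.003, 0.042, -0.072, -1]}}

```text
time_s: 18.85
eef_pos: [0.5561, -0.052, 0.1689]
eef_rot: [-0.458, 0.734, -0.295, -0.404]
wrist_force: [-0.1, -0.5, -5.4]
opening: 0.41
```

```bash
python3 -c "
from look import *
apply([-0.565,-0.912,0.673,-0.003,0.042,-0.072]);rep(S2,.056);o=st();R=Rq(o['eef_rot'])
look('pics/n.png',[.6,-.055,.11],20)
for n in('side','top'):
  c=cam(n)
  for nm,d in(('tip',.056),('headtop',-.010)): print(n,nm,proj(c,o['eef_pos']+R.apply([d,0,0]))[0])
B=seatR(0);plan(S2+B.apply([-56-3,-.5,1.4])*1e-3,seatR(-120))
"
```

```text
t 18.85 meas depth,y,z [-49.6  -0.8   0.7] cmd [-49.9  -0.6   1.4] roll [-1.199e+02  1.000e-01 -3.000e-01] cmd -120.2 F(depth,y,z) [ 4.6 -0.5 -2.7] M [0.04 0.62 0.01] q6 -144 op 34.9
t 18.85 p [ 0.5561 -0.052   0.1689] cmd [ 0.5568 -0.052   0.1696] dp_tool_mm [0.3 0.9 0.3] drot_deg [ 0.3  0.2 -0.2] q [ -21.   -1.  121.   14.   32. -144.] F [-0.1 -0.5 -5.4] M [ 0.1   0.61 -0.03] op 34.9
side crop 277 182 scale 10.0
top crop 256 142 scale 10.0
side tip [292.18223372 200.08244747]
side headtop [281.58171409 183.79212296]
top tip [276.91780238 166.06903479]
top headtop [276.39251762 172.65880811]
plan [ 0.2345 -0.0004  0.0004] [ 0.0005 -0.0002 -0.0003]
```

View pics/n.png

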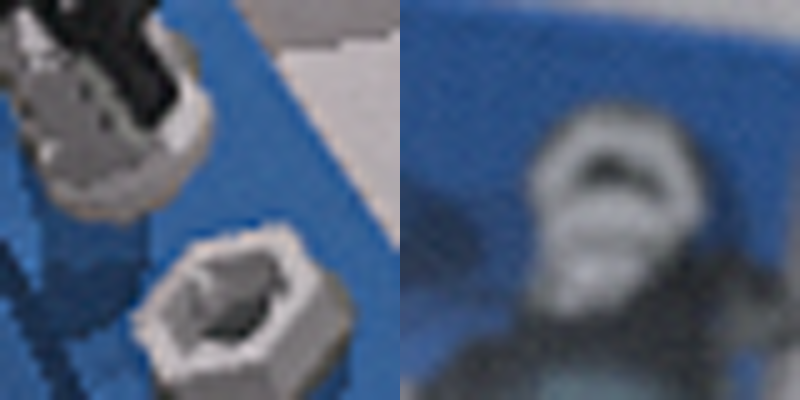

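```bash
python3 -c "
from look import *
look('pics/o.png',[.58,-.055,.13],45)
"
```

```text
side crop 245 152 scale 4.444444444444445
top crop 231 121 scale 4.444444444444445
```

View pics/o.png

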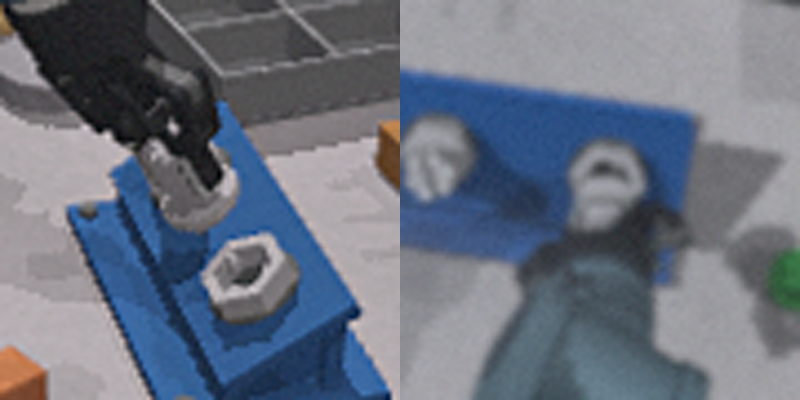

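>>> {"fn": "jog_arm", "kwargs": {"commands": [0.12, 0, 0, 0, 0, 0, -1, 0.234, 0, 0, 0, 0, 0, -1, 0.234, 0, 0, 0, 0, 0, -1, 0.234, 0, 0, 0, 0, 0, -1]}}

```text
time_s: 19.65
eef_pos: [0.5807, -0.0559, 0.1304]
eef_rot: [-0.459, 0.735, -0.295, -0.403]
wrist_force: [-0.5, -0.7, -4.8]
opening: 0.408
```

```bash
python3 -c "
from look import *
apply([0.234,0,0,0,0,0]);rep(S2,.056);o=st();R=Rq(o['eef_rot'])
look('pics/p.png',[.6,-.055,.11],20)
"
```

```text
t 19.65 meas depth,y,z [-3.9 -1.8  3.1] cmd [-3.1 -0.7  1.3] roll [-119.8    0.    -0.6] cmd -120.2 F(depth,y,z) [ 4.  -0.7 -2.8] M [0.01 0.63 0.  ] q6 -146 op 34.7
t 19.65 p [ 0.5807 -0.0559  0.1304] cmd [ 0.58   -0.0549  0.1291] dp_tool_mm [-0.8 -0.7 -1.5] drot_deg [ 0.4  0.3 -0.3] q [ -21.    6.  119.   15.   26. -146.] F [-0.5 -0.7 -4.8] M [ 0.08  0.62 -0.  ] op 34.7
side crop 277 182 scale 10.0
top crop 256 142 scale 10.0
```

View pics/p.png

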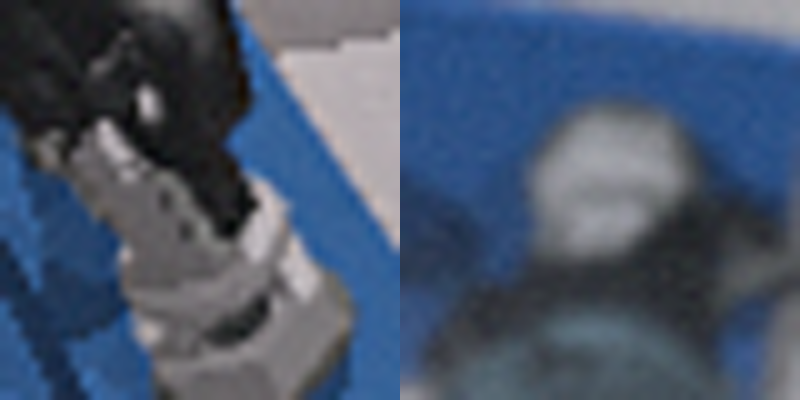

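>>> {"fn": "jog_arm", "kwargs": {"commands": [0.01, 0, 0, 0, 0, 0, -1, 0.02, 0, 0, 0, 0, 0, -1, 0.02, 0, 0, 0, 0, 0, -1]}}

```text
time_s: 20.12
eef_pos: [0.583, -0.0559, 0.1268]
eef_rot: [-0.459, 0.735, -0.295, -0.402]
wrist_force: [-0.3, -0.1, -4.3]
opening: 0.407
```

```bash
python3 -c "
from h import *
apply([0.02,0,0,0,0,0]);rep(S2,.056)
"
```

```text
t 20.12 meas depth,y,z [ 0.4 -1.5  3.4] cmd [ 0.9 -0.8  1.3] roll [-119.8    0.    -0.6] cmd -120.2 F(depth,y,z) [ 3.6 -0.2 -2.4] M [-0.02  0.58 -0.01] q6 -146 op 34.6
```

>>> {"fn": "jog_arm", "kwargs": {"commands": [0.005, 0, 0, 0, 0, 0, -1, 0.01, 0, 0, 0, 0, 0, -1, 0.01, 0, 0, 0, 0, 0, -1]}}

```text
time_s: 20.5
eef_pos: [0.5836, -0.0559, 0.125]
eef_rot: [-0.459, 0.735, -0.295, -0.403]
wrist_force: [-4.7, 0.0, -0.4]
opening: 0.408
```

```bash
python3 -c "
from h import *
apply([0.01,0,0,0,0,0]);rep(S2,.056)
"
```

```text
t 20.5 meas depth,y,z [ 2.3 -1.4  3. ] cmd [ 2.9 -0.8  1.3] roll [-119.8    0.    -0.5] cmd -120.2 F(depth,y,z) [-2.  -0.5 -4.2] M [ 0.01  1.06 -0.06] q6 -146 op 34.7
```

```bash
python3 -c "
from h import *
o=ctrl.get_obs();p,R=load();B=seatR(0)
Rm=Rq(o['eef_rot'])
p2=o['eef_pos']+B.apply([.6,0,0])*1e-3   # commanded estimate incl. press
save(p2,Rm)
rep(S2,.056)
plan(S2+B.apply([-56+2.5,-.5,1.4])*1e-3,seatR(-120))
plan(S2+B.apply([-56+3.5,-.5,1.4])*1e-3,seatR(-100))
"
```

```text
t 20.5 meas depth,y,z [ 2.3 -1.4  3. ] cmd [ 2.9 -1.4  3. ] roll [-119.8    0.    -0.5] cmd -119.8 F(depth,y,z) [-2.  -0.5 -4.2] M [ 0.01  1.06 -0.06] q6 -146 op 34.7
plan [-0.002   0.0035  0.006 ] [-0.0005 -0.0011  0.0005]
plan [0.003  0.0035 0.006 ] [ 0.0551 -0.001   0.0007]
```

>>> {"fn": "jog_arm", "kwargs": {"commands": [-0.005, 0.004, 0.006, 0, -0.001, 0.001, -1, -0.005, 0.004, 0.006, 0, -0.001, 0.001, -1, 0.0, 0.004, 0.006, 0.028, -0.001, 0.001, -1, 0.005, 0.004, 0.006, 0.055, -0.001, 0.001, -1, 0.005, 0.004, 0.006, 0.055, -0.001, 0.001, -1]}}

```text
time_s: 21.12
eef_pos: [0.5833, -0.0554, 0.1235]
eef_rot: [-0.578, 0.644, -0.36, -0.35]
wrist_force: [-4.9, -1.0, -0.5]
opening: 0.408
```

```bash
python3 -c "
from h import *
apply([.005,.004,.006,.055,-.001,.001]);rep(S2,.056)
"
```

```text
t 21.12 meas depth,y,z [ 3.4 -0.8  1.4] cmd [ 3.9 -0.6  1.2] roll [-1.001e+02  1.000e-01  0.000e+00] cmd -100.0 F(depth,y,z) [-1.9 -1.6 -4.4] M [ 0.12  0.9  -0.31] q6 -126 op 34.7
```

>>> {"fn": "jog_arm", "kwargs": {"commands": [0.007, 0, 0, 0.02, 0, 0, -1, 0.015, 0, 0, 0.042, 0, 0, -1, 0.015, 0, 0, 0.042, 0, 0, -1]}}

```text
time_s: 21.5
eef_pos: [0.585, -0.0554, 0.1216]
eef_rot: [0.657, -0.563, 0.403, 0.3]
wrist_force: [-10.0, 0.6, 7.0]
opening: 0.407
```

```bash
python3 -c "
from h import *
apply([.015,0,0,.042,0,0]);rep(S2,.056)
"
```

```text
t 21.5 meas depth,y,z [ 5.9 -0.6  2. ] cmd [ 6.9 -0.6  1.2] roll [-85.1   0.   -0. ] cmd -84.9 F(depth,y,z) [-11.   -0.6  -5.2] M [ 0.05  1.   -0.17] q6 -111 op 34.6
```

>>> {"fn": "jog_arm", "kwargs": {"commands": [0.005, 0, 0.002, 0.025, 0, 0, -1, 0.011, 0.002, 0.002, 0.05, 0, 0, -1, 0.018, 0.002, 0.002, 0.075, 0, 0, -1, 0.018, 0.002, 0.002, 0.075, 0, 0, -1]}}

```text
time_s: 22.0
eef_pos: [0.5862, -0.0551, 0.1172]
eef_rot: [0.77, -0.394, 0.462, 0.198]
wrist_force: [-1.0, 0.3, -4.7]
opening: 0.41
```

```bash
python3 -c "
from h import *
apply([.018,.002,.002,.075,0,0]);rep(S2,.056)
"
```

```text
t 22.0 meas depth,y,z [10.3 -0.2  0.7] cmd [10.5 -0.2  0.9] roll [-58.1   0.1   0. ] cmd -57.9 F(depth,y,z) [ 3.6  0.2 -3.2] M [-0.02  0.67  0.04] q6 -84 op 34.9
```

Past 10 mm with no force: right hand confirmed here. Continue to home.

>>> {"fn": "jog_arm", "kwargs": {"commands": [0.006, 0, 0, 0.025, 0, 0, -1, 0.012, 0, 0, 0.05, 0, 0, -1, 0.018, 0, 0, 0.075, 0, 0, -1, 0.024, 0, 0, 0.1, 0, 0, -1, 0.028, 0, 0, 0.11, 0, 0, -1, 0.028, 0, 0, 0.11, 0, 0, -1]}}

```text
time_s: 22.75
eef_pos: [0.5874, -0.056, 0.1147]
eef_rot: [0.857, -0.114, 0.502, 0.031]
wrist_force: [-47.2, -4.5, 42.4]
opening: 0.413
```

```bash
python3 -c "
from look import *
apply([.028,0,0,.11,0,0]);rep(S2,.056);look('pics/r.png',[.6,-.055,.11],20)
"
```

```text
t 22.75 meas depth,y,z [13.1 -1.   0.6] cmd [16.1 -0.2  0.8] roll [-19.    0.2  -0.1] cmd -18.3 F(depth,y,z) [-59.9 -10.  -18.9] M [-1.34  3.89 -1.62] q6 -45 op 35.1
side crop 277 182 scale 10.0
top crop 256 142 scale 10.0
```

View pics/r.png

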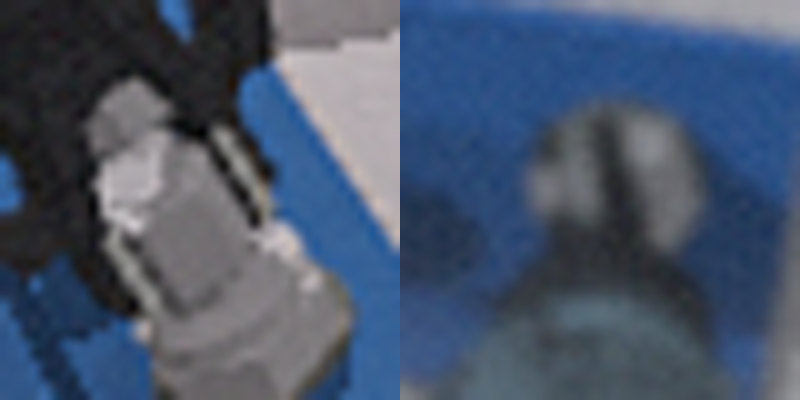

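>>> {"fn": "jog_arm", "kwargs": {"commands": [-0.013, 0, 0, 0, 0, 0, -1, -0.013, 0, 0, 0, 0, 0, 0.3, -0.013, 0, 0, 0, 0, 0, 0.4, -0.013, 0, 0, 0, 0, 0, 0.4, -0.2, 0, 0, 0, 0, 0, 0.4, -0.45, 0, 0, 0, 0, 0, 0.4, -0.75, 0, 0, 0, 0, 0, 0.4, -0.9, 0, 0, 0, 0, 0, 0.4]}}

```text
time_s: 23.85
eef_pos: [0.5, -0.0448, 0.2722]
eef_rot: [0.859, -0.11, 0.5, 0.028]
wrist_force: [0.3, -0.0, 0.4]
opening: 0.7
```

```bash
python3 -c "
from look import *
apply([-.9,0,0,0,0,0]);st();R=Ro.from_matrix(down(-30));plan([.35,-.1,.35],R)
for n in('side','top'):
  c=cam(n);cv2.imwrite(f'pics/z_{n}.png',c['frame'][:,:,::-1])
look('pics/s.png',[.61,.01,.10],35)
"
```

```text
t 23.85 p [ 0.5    -0.0448  0.2722] cmd [ 0.5001 -0.0448  0.2683] dp_tool_mm [-3.5 -0.7  1.8] drot_deg [-0.1 -0.3 -0.2] q [-24. -20. 123.  11.  48. -41.] F [ 0.3 -0.   0.4] M [-0.02  0.22  0.02] op 59.5
plan [-0.7093 -0.2152 -0.5069] [ 0.1126  0.0848 -0.0036]
side crop 255 158 scale 5.714285714285714
top crop 223 124 scale 5.714285714285714
```

View pics/s.png

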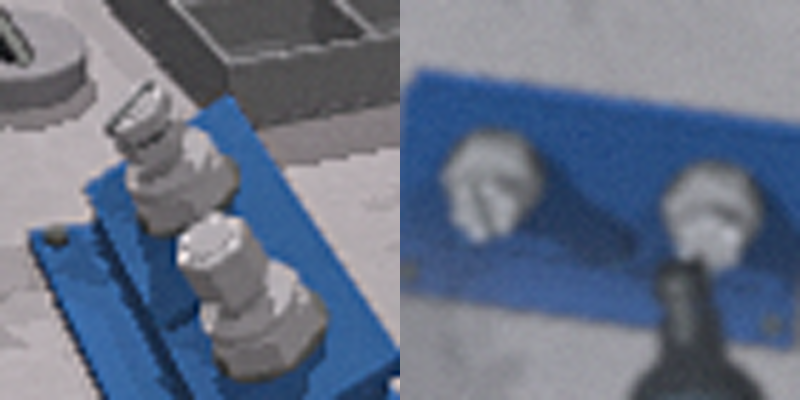

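>>> {"fn": "jog_arm", "kwargs": {"commands": [-0.7, -0.2, -0.5, 0, 0, 0, 0.4, -0.7, -0.2, -0.5, 0, 0, 0, 0.4, -0.7, -0.2, -0.5, 0, 0, 0, 0.4, -0.7, -0.2, -0.5, 0, 0, 0, 0.4]}}

```text
time_s: 24.55
eef_pos: [0.3501, -0.1008, 0.3506]
eef_rot: [0.858, -0.108, 0.501, 0.023]
wrist_force: [-0.0, 0.0, -0.7]
opening: 0.698
```

```bash
python3 -c "
from look import *
apply([-.7,-.2,-.5,0,0,0]);st()
look('pics/u.png',[.60,.01,.10],28)
sz=-seatR(0).as_matrix()[:,0]
for n in('side','top'):
  c=cam(n);cv2.imwrite(f'pics/z_{n}.png',c['frame'][:,:,::-1])
  for s in(S1,S2):
    for h in(0,.0515,.058): print(n,h,proj(c,s+sz*h)[0].round(1))
"
```

```text
t 24.55 p [ 0.3501 -0.1008  0.3506] cmd [ 0.3516 -0.0969  0.3486] dp_tool_mm [-2.3 -3.9 -1.2] drot_deg [ 0.4 -0.  -0.6] q [-54. -50. 130.  22.  79. -65.] F [-0.   0.  -0.7] M [ 0.01  0.24 -0.08] op 59.4
side crop 259 165 scale 7.142857142857143
top crop 230 134 scale 7.142857142857143
side 0 [285.  187.3]
side 0.0515 [277.5 175.8]
side 0.058 [276.6 174.3]
side 0 [299.4 211.6]
side 0.0515 [291.6 199.6]
side 0.058 [290.6 198. ]
top 0 [238.4 155.9]
top 0.0515 [236.9 160.6]
top 0.058 [236.7 161.2]
top 0 [277.  161.6]
top 0.0515 [276.6 166.4]
top 0.058 [276.6 167. ]
```

View pics/u.png

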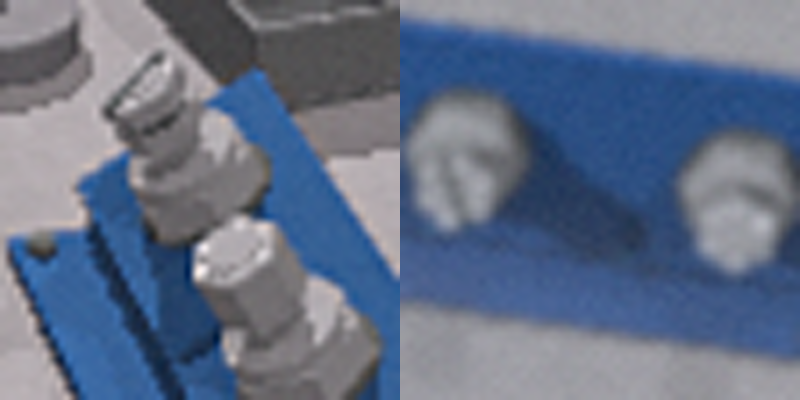

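View pics/z_side.png

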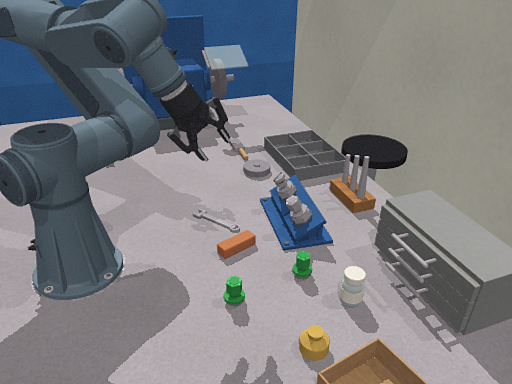

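```bash
python3 -c "
from h import *
print(ctrl.hand_in())"
```

```text
the job is handed in; nothing more can be done
None
```

Both studs are screwed in, one per nut, and the job was handed in at about 25 s of robot time. The left-hand (grooved) stud is in seat_1, the +y nut, and the right-hand (plain) stud is in seat_2.

- **Fit:** Both studs turned in past 8 mm with little force, so neither nut was the wrong hand. Each then stopped hard at about 13.2 mm on the camera-derived seat height, with 1.3–1.5 N m of tightening torque. The fully home depth is 14.5 mm. I put the shortfall down to an error of about 1–2 mm in the camera height.
- **Last pictures:** Both flanges lie on their nuts with no visible gap. The plain head's top matches the predicted home position to within 0.2 px. The grooved head's top was about 2 px off, on the deep side, but I could only pick its centre roughly because of the slot.
- **Disagreements along the way:** The two cameras differed by 2–4 mm when I compared them at the studs. The arm also drifted about 2 mm from its expected position before seat_2. I corrected that from the measured pose and the contact forces.
- **Everything else:** The wheel, jar, bar, spanner, weight and the green look-alikes look unmoved. I did not check the bench brush on its own. The highest wrist force I read was about 64 N, and the arm ended clear with the gripper open.

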